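# Grade bead blanks with the shutter sieve

### The job

Sort the bead blanks in the sieve: pull the red selector grip out to its end stop so that all the small brass beads drop into the bin below, then tip the tray up by its black handle so that the large steel beads roll into the pan behind. Lower the tray gently back down onto its box - do not let it fall - leave the selector at its end stop, and leave the things standing around undisturbed.

Things in the scene. Friction and masses are not known exactly. Their poses are not given: they have to be found in the camera images.
- grader: Fixed wooden two-part box, 201 mm long (x), 118 mm wide (y); the hinged sieve tray lies over its front part, the open pan is at the back. Origin on the worktop, under the middle of the front part. x points from the handle end to the pan end (roughly away from the robot), y left, z up.
- bin_floor (a point): Centre of the floor of the blue-lined bin under the sieve tray; the bin measures 122 mm (grader x) by 102 mm (y), floor 6 mm above the worktop.
- pan_floor (a point): Centre of the floor of the grey-lined open pan behind the tray: 56 mm (grader x) by 102 mm (y), floor 6 mm and wall tops 80 mm above the worktop.
- tray_hinge (a point): Middle of the tray's hinge axis, which runs along the grader's y at x 0.065, z 0.068 in the grader's frame.
- sieve_tray (a joint): Hinge of the aluminium sieve tray, rad: 0 = down at rest (grating slopes 0.09 down to the handle), grows as the handle end is raised, stop at 0.75. Beads roll over the hinge into the pan from about 0.2; at 0.4 it empties in about 1 s. Weighs 0.35 kg, falls back if let go. Its floor is 5 steel bars along the tray with 16 mm clear gaps; walls stand 28 mm above the bars.
- handle_mid (a point): Middle of the tray's black round handle bar, 10 mm thick, 80 mm long along grader y, held at its ends by two stays. At rest about 69 mm above the worktop, at grader x -0.106; its radius about the hinge is 0.171 m. The tray's front wall is 37 mm behind it: it can be pinched from above, one finger in front and one behind, and turns between the fingers.
- shutter (a joint): Slide of the grey shutter plate that closes the grating from below, m: 0 = closed, 0.094 = end stop, grating fully open; starts at 0 to 0.008. It slides to the grader's +y (left). About 3 N friction; it stays where it is left.
- selector_grip (a point): Point in the red selector grip standing on the shutter's left end: block 20 mm (grader x) by 14 mm (y), 36 mm tall above the plate; the point is on its centre line, 25 mm above the plate, 11 mm below its top. When shut its centre is 41 mm left of the tray's side wall; fingers can pinch it from above along grader x, or push it. Moves with the shutter.
- steel_bead_0_center (a point): Centre of a large steel bead blank, 26 mm diameter, 70 g; cannot pass the bars.
- steel_bead_1_center (a point): Centre of a large steel bead blank, 26 mm diameter, 70 g; cannot pass the bars.
- steel_bead_2_center (a point): Centre of a large steel bead blank, 26 mm diameter, 70 g; cannot pass the bars.
- brass_bead_0_center (a point): Centre of a small brass bead blank, 13 mm diameter, 10 g; rests on the shutter between the bars and drops through when the shutter is drawn from under it.
- brass_bead_1_center (a point): Centre of a small brass bead blank, 13 mm diameter, 10 g; rests on the shutter between the bars and drops through when the shutter is drawn from under it.
- brass_bead_2_center (a point): Centre of a small brass bead blank, 13 mm diameter, 10 g; rests on the shutter between the bars and drops through when the shutter is drawn from under it.
- brass_bead_3_center (a point): Centre of a small brass bead blank, 13 mm diameter, 10 g; rests on the shutter between the bars and drops through when the shutter is drawn from under it.
- brass_pot_0_mid (a point): Bystander: lidded copper-coloured metal pot, 34 mm diameter, 38 mm tall, beside the grader's right side; the point is about half-way up.
- brass_pot_1_mid (a point): Bystander: lidded brass pot, 30 mm diameter, 44 mm tall, to the left of the grader; the point is about half-way up.
- loupe_mid (a point): Bystander: pale folding loupe, 24x59x13 mm, lying to the left of the grader; the point is about half-way up.
- wax_block_mid (a point): Bystander: green wax block, 30x50x24 mm, lying to the left of the grader; the point is about half-way up.

How it is judged (in metres and radians):
On the way, in this order (a step that is already met when the one before it is completed fails the run):
1. the selector is at its end stop and all four brass beads lie in the bin, with the tray down (value of joint shutter above 0.089 m and value of joint sieve_tray below 0.08 rad and x of brass_bead_0_center in the frame of grader between -0.066 and 0.064 m and y of brass_bead_0_center in the frame of grader between -0.055 and 0.055 m and z of each of brass_bead_0_center, brass_bead_1_center, brass_bead_2_center, brass_bead_3_center in the frame of grader below 0.036 m and x of brass_bead_1_center in the frame of grader between -0.066 and 0.064 m and y of brass_bead_1_center in the frame of grader between -0.055 and 0.055 m and x of brass_bead_2_center in the frame of grader between -0.066 and 0.064 m and y of brass_bead_2_center in the frame of grader between -0.055 and 0.055 m and x of brass_bead_3_center in the frame of grader between -0.066 and 0.064 m and y of brass_bead_3_center in the frame of grader between -0.055 and 0.055 m), for 0.2 s.
2. all three steel beads lie in the pan (x of steel_bead_0_center in the frame of grader between 0.064 and 0.13 m and y of steel_bead_0_center in the frame of grader between -0.055 and 0.055 m and z of each of steel_bead_0_center, steel_bead_1_center, steel_bead_2_center in the frame of grader below 0.056 m and x of steel_bead_1_center in the frame of grader between 0.064 and 0.13 m and y of steel_bead_1_center in the frame of grader between -0.055 and 0.055 m and x of steel_bead_2_center in the frame of grader between 0.064 and 0.13 m and y of steel_bead_2_center in the frame of grader between -0.055 and 0.055 m), for 0.2 s.
At the end, for the whole second after the job is handed in: The selector is within 5 mm of its end stop, the tray is down again (within 0.04 rad), all four brass beads are in the bin, all three steel beads are in the pan, and the hand is off the grader (all of step 2 and value of joint shutter above 0.089 m and value of joint sieve_tray below 0.04 rad and contact force between the fingers and grader below 0.5 N and x of brass_bead_0_center in the frame of grader between -0.066 and 0.064 m and y of brass_bead_0_center in the frame of grader between -0.055 and 0.055 m and z of each of brass_bead_0_center, brass_bead_1_center, brass_bead_2_center, brass_bead_3_center in the frame of grader below 0.036 m and x of brass_bead_1_center in the frame of grader between -0.066 and 0.064 m and y of brass_bead_1_center in the frame of grader between -0.055 and 0.055 m and x of brass_bead_2_center in the frame of grader between -0.066 and 0.064 m and y of brass_bead_2_center in the frame of grader between -0.055 and 0.055 m and x of brass_bead_3_center in the frame of grader between -0.066 and 0.064 m and y of brass_bead_3_center in the frame of grader between -0.055 and 0.055 m); the robot touches nothing.
It fails at once if the tray is dropped (falls faster than 2 rad/s) (velocity of joint sieve_tray below -2 rad/s).
It fails at once if a bystander is moved more than 25 mm (distance of any of brass_pot_0_mid, brass_pot_1_mid, loupe_mid, wax_block_mid from where it was at the start of the episode above 0.025 m).
It also fails if it takes over 54 s, if anything falls off the work surface, if the arm or the gripper's body presses on something with over 40 N, if the wrist force passes 120 N, or if a joint passes its speed limit or range.

### The arm

A 7-joint arm with a two-finger parallel gripper is mounted at the origin on a cart in front of the work surface, level with it; the furniture and walls round the work are solid. World frame = base frame: x ahead of the robot, y to its left, z up, the work surface at z = 0. Lengths are in m, angles in degrees, forces in N, time in s.
With the tool pointing down it reaches from about 0.425 to 0.95 m from the base axis. Payload 4.7 kg.
Tool frame: the origin (TCP) lies at the very end of the fingers, on their centre line; the grasp point (between the pads) lies 19 mm behind it; z points along the fingers, y is the line along which they close (so a half turn about z gives the same grasp; the last joint's range is limited). The gripper opens to 85 mm and grips with 20 to 120 N. Pads are 22 mm wide; open, the fingers measure 114 mm over their backs; the gripper's body (76 mm by 85 mm) begins 54 mm behind the grasp point. The pads swing forward as they close: fully open they stand 13 mm farther back than shut.
Start: joints at [62.172, 26.849, -2.785, 87.806, 1.381, 65.374, -4.715], TCP at [0.298, -0.606, 0.205] pointing down, gripper open.
Joint ranges: [-148.3, 148.3], [-19.14, 114.17], [-79.39, 73.82], [5.75, 140.21], [-59.74, 239.74], [12.07, 113.84], [-152.46, 152.46]. Speed limits (degrees/s): [147.25, 147.25, 180, 180, 180, 180, 180].

### API

Orientations are given as [roll, pitch, yaw] about the fixed x, y, z axes, in that order (R = Rz(yaw) Ry(pitch) Rx(roll)).
In Python, from rig import manip gives the robot as it stands. Calls block until the motion is done:
- manip.goto(position, orientation): joint-space move of the TCP to a pose.
- manip.movel(position, rate=0.15, rot=None): straight line of the TCP; rot=None keeps the orientation; rate is the mean speed in m/s.
- manip.goto_joints(angles): joint-space move.
- manip.set_gripper(opening, strength=None): opening from 0.0 (shut) to 1.0 (fully open); strength is the grip in N (None keeps the last); returns when the fingers have stopped.
- manip.pause(seconds).
- manip.inverse_kinematics(position, orientation): joint angles nearest the present ones, or None.
- manip.capture(name): name is "side" or "top"; returns a dict with "img" (400x640x3 uint8, red, green, blue), "vfov" (degrees; the focal length in pixels is half the picture's height over the tangent of half this angle, whatever the lens; pixels are square), "cx", "cy" (the principal point, pixels), "dist_coeffs" ([k1, k2, p1, p2, k3] as OpenCV has them; the pictures are not rectified), "rvec" (rotation vector, rad) and "tvec" (3), from world to camera coordinates, as OpenCV has them. Camera axes: x right, y down, z forward; pixel columns grow to the right and rows downward; lengths in m; the calibration is good to about 2 mm. A picture is of the moment at which its call begins. There is no depth.
A pose or a line that the arm cannot do raises manip.Unreachable and nothing moves.
- manip.job_done(): hands the job in; it is judged then, once.
Readings, each from a call of its own:
- manip.current_t(): time.
- manip.current_joint_positions(): joint angles.
- manip.current_joint_velocities(): joint speeds.
- manip.current_joint_efforts(): joint torques, N m.
- manip.current_tcp_pos(): TCP position.
- manip.current_orientation(): TCP orientation.
- manip.current_contact_force(): force on the tool from outside, world axes, zero at the start.
- manip.current_ft_torque(): the same for the moment, N m.
- manip.current_grip_width(): opening from 0.0 (shut) to 1.0 (fully open).
- manip.current_grasp_force(): force on a finger pad.
Only numpy, scipy, OpenCV 4.12 (cv2) and the standard library are available. Lean on these libraries where they do the work, as an engineer would, in place of code of your own. Each camera call takes 0.05 s, during which the arm holds its last target. There are 200 camera calls.

## Working session

There is one attempt and no reset: what is moved stays moved. The work goes in short steps, each a Python script; the robot and the scene stay as the last script left them, time stands still between calls to the robot, and variables do not carry over. Pictures are saved under pics/ and viewed, at most 10 in all, crops included, and the job is handed in when it is done.

```bash
ls; mkdir -p pics; python3 - <<'E'
from rig import manip
import cv2
for n in("side","top"):
    c=manip.capture(n); cv2.imwrite(f"pics/{n}0.png",c["img"][:,:,::-1])
    print(n,c["vfov"],c["cx"],c["cy"],c["dist_coeffs"],c["rvec"],c["tvec"])
print(manip.current_t(),manip.current_orientation())
E
```

```text
pics
side 43.425560394377946 319.95724977322413 199.35778553767858 [-0.06633821  0.          0.          0.          0.        ] [ 0.38339613 -2.56093972  1.44967331] [0.47159264 0.24244571 1.06506276]
top 51.18417930930862 324.56126827584325 199.98045686341024 [-0.04330896  0.          0.          0.          0.        ] [ 2.20874263 -2.15376964  0.04462906] [-0.17166766  0.51353085  0.95762606]
0.1 [-1.79896308e+02  1.82854911e-04  2.61722051e+01]
```

View pics/top0.png

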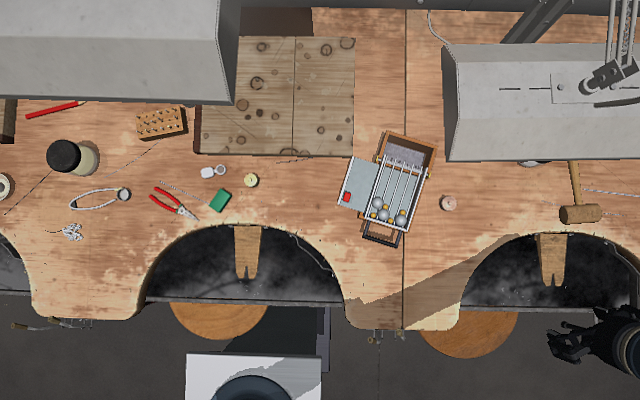

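View pics/side0.png

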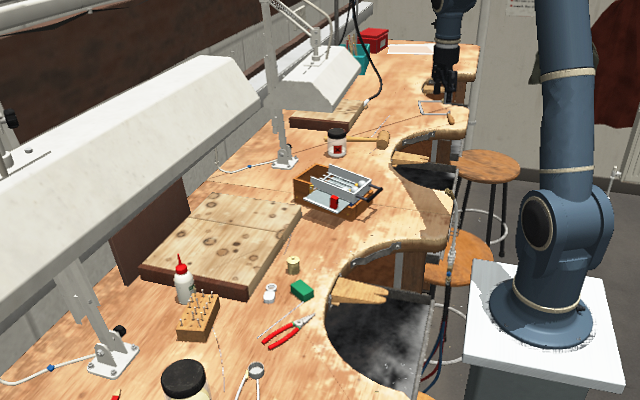

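Top view: grader at about (395,190), red grip at (346,197), handle at about (380,240); bystanders are well off to the left (250,180) and right (448,203). Next: enlarged crops with a ray-casting helper.

```bash
cat > h.py <<'E'
from rig import manip
import cv2, numpy as np
def cam(n):
    c=manip.capture(n); f=200/np.tan(np.radians(c["vfov"]/2))
    c["K"]=np.array([[f,0,c["cx"]],[0,f,c["cy"]],[0,0,1]]); c["R"]=cv2.Rodrigues(np.array(c["rvec"]))[0]
    c["d"]=np.array(c["dist_coeffs"]); c["t"]=np.array(c["tvec"]).reshape(3)
    c["hsv"]=cv2.cvtColor(c["img"],cv2.COLOR_RGB2HSV); return c
def ray(c,p):
    u=cv2.undistortPoints(np.array([[p]],float),c["K"],c["d"])[0,0]
    return -c["R"].T@c["t"], c["R"].T@np.array([u[0],u[1],1])
def onz(c,p,z):
    o,d=ray(c,p); return o+d*(z-o[2])/d[2]
def tri(c1,p1,c2,p2):
    o,d=ray(c1,p1);q,e=ray(c2,p2)
    s=np.linalg.lstsq(np.c_[d,-e],q-o,rcond=None)[0]
    a,b=o+d*s[0],q+e*s[1]; return (a+b)/2,np.linalg.norm(a-b)
def proj(c,P): return cv2.projectPoints(np.array(P,float).reshape(-1,1,3),np.array(c["rvec"]),c["t"],c["K"],c["d"])[0].reshape(-1,2)
def crop(c,x0,y0,x1,y1,s,f): cv2.imwrite(f,cv2.resize(c["img"][y0:y1,x0:x1,::-1],None,fx=s,fy=s,interpolation=cv2.INTER_CUBIC))
def red(c,x0,y0,x1,y1):
    h=c["hsv"]; m=(((h[...,0]<6)|(h[...,0]>174))&(h[...,1]>190)&(h[...,2]>80)).astype(np.uint8)
    w=np.zeros_like(m); w[y0:y1,x0:x1]=m[y0:y1,x0:x1]
    ys,xs=np.nonzero(w); return np.array([xs.mean(),ys.mean()]),len(xs),(xs.min(),xs.max(),ys.min(),ys.max())
E
python3 - <<'E'
from h import *
t=cam("top");s=cam("side")
crop(t,325,120,465,255,4,"pics/tc.png");crop(s,285,155,395,230,7,"pics/sc.png")
a=red(t,330,180,365,215);b=red(s,320,185,345,215);print(a,b,tri(t,a[0],s,b[0]))
E
```

```text
(array([346.51020408, 196.46938776]), 49, (np.int64(343), np.int64(350), np.int64(192), np.int64(201))) (array([333.44871795, 201.51282051]), 78, (np.int64(330), np.int64(337), np.int64(195), np.int64(208))) (array([ 0.52277378, -0.20765334,  0.07309994]), np.float64(0.0004675902596145887))
```

View pics/tc.png

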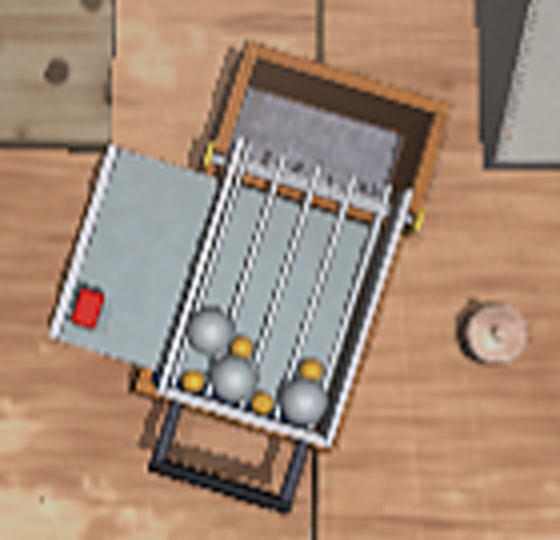

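View pics/sc.png

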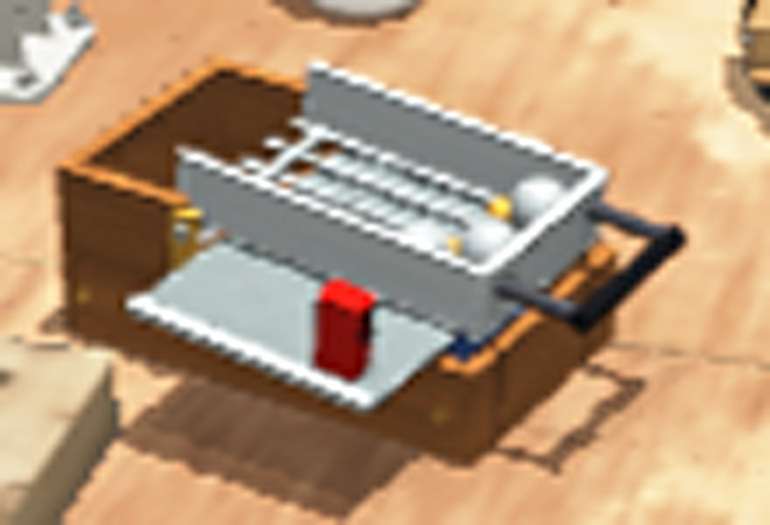

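```bash
python3 - <<'E'
from h import *
t=cam("top");s=cam("side")
T=lambda x,y:((x+.5)/4-.5+325,(y+.5)/4-.5+120)
S=lambda x,y:((x+.5)/7-.5+285,(y+.5)/7-.5+155)
hl,hr=onz(t,T(155,466),.071),onz(t,T(289,506),.071)
pl,pr=onz(t,T(210,154),.07),onz(t,T(418,220),.07)
print("handle",hl,hr,np.linalg.norm(hl-hr),"tri",tri(t,T(155,466),s,S(583,318)),tri(t,T(289,506),s,S(677,240)))
print("pins",pl,pr,np.linalg.norm(pl-pr))
hm=(hl+hr)/2;pm=(pl+pr)/2
for v in(hl-hr,pl-pr,):print("yaw",np.degrees(np.arctan2(-v[0],v[1])))
v=pm-hm;print("yaw",np.degrees(np.arctan2(v[1],v[0])),np.linalg.norm(v))
# box pan corners z=.08
for q in((250,42),(447,106)):print("pan corner",onz(t,T(*q),.08))
print("grip top",tri(t,T(88,308),s,S(347,294)))
for z in(.08,.085,.09):print(z,onz(t,T(88,308),z))
h=t["hsv"]
for n,lo,hi,b in(("green",(60,100,40),(90,255,255),(200,180,240,220)),("pot0",(0,20,150),(20,120,255),(436,190,460,215)),("pot1",(15,60,120),(35,255,255),(242,170,262,190))):
    m=cv2.inRange(h,lo,hi);k=np.zeros_like(m);k[b[1]:b[3],b[0]:b[2]]=m[b[1]:b[3],b[0]:b[2]];ys,xs=np.nonzero(k);print(n,len(xs),onz(t,(xs.mean(),ys.mean()),.035))
E
```

```text
handle [ 0.4375755  -0.24630176  0.071     ] [ 0.41775161 -0.31946599  0.071     ] 0.07580231495620122 tri (array([ 0.43752099, -0.24644821,  0.06906499]), np.float64(1.671311159757269e-05)) (array([ 0.41685038, -0.32038472,  0.06614476]), np.float64(0.0013946973890376507))
pins [ 0.60951743 -0.27319479  0.07      ] [ 0.57575733 -0.38799025  0.07      ] 0.11965676820296783
yaw -15.160322165338199
yaw -16.38804034388946
yaw -16.129298697069412 0.17173665310522357
pan corner [ 0.6702438  -0.29299076  0.08      ]
pan corner [ 0.63746716 -0.40099552  0.08      ]
grip top (array([ 0.52100596, -0.20748939,  0.08879395]), np.float64(0.001176684441332033))
0.08 [ 0.52218688 -0.20762743  0.08      ]
0.085 [ 0.52183971 -0.20746448  0.085     ]
0.09 [ 0.52149255 -0.20730152  0.09      ]
green 274 [0.51058865 0.08149429 0.035     ]
pot0 524 [ 0.51891604 -0.43990108  0.035     ]
pot1 90 [0.56193309 0.01528783 0.035     ]
```

Everything agrees: handle radius is 0.172 m, box width 0.120 m, yaw about −16.2°, grip top at z 0.089. Now I grasp the selector.

```bash
cat >> h.py <<'E'
YAW=np.radians(-16.2); ex=np.array([np.cos(YAW),np.sin(YAW),0]); ey=np.array([-ex[1],ex[0],0])
HINGE=np.array([.5926,-.3306,.068]); O=HINGE-.065*ex; O[2]=0
G=lambda x,y,z:O+x*ex+y*ey+np.array([0,0,z])
def st(m=""): print(m,round(manip.current_t(),2),np.round(manip.current_tcp_pos(),4),"F",np.round(manip.current_contact_force(),1),"w",round(manip.current_grip_width(),3),"gf",np.round(manip.current_grasp_force(),1))
E
python3 - <<'E'
from h import *
g=np.array([.5212,-.2074,0])
for y in(73.8,-106.2):
    for p in(g+[0,0,.063],G(-.106,0,.053)):
        print(y,manip.inverse_kinematics(p,[180,0,y]))
d=g-O;print("grip in grader",d@ex,d@ey)
E
```

```text
73.8 [ 33.99931244  27.49856368 -21.49991767 110.21775659  13.89789484
  44.7915629  -11.41994885]
73.8 [ 43.49575081  24.30251271 -18.34830711 116.95623128  11.52626514
  40.41841242   1.65238791]
-106.2 [ -26.23869081   41.59336534   63.57506098  113.5541242   -46.32973535
   55.27254033 -135.21528353]
-106.2 [ -16.86546962   38.44780053   63.67055183  120.14341911  -45.9679937
   50.81856633 -122.18893595]
grip in grader -0.03793667342136678 0.09838821710419844
```

```bash
python3 - <<'E'
from h import *
o=[180,0,73.8]
g=np.array([.5212,-.2074,0])
manip.set_gripper(.6,25)
manip.goto(g+[0,0,.17],o); st("above")
manip.movel(g+[0,0,.063],.1); st("down")
manip.set_gripper(0); st("grip")
for k in(.03,.06,.08):
    manip.movel(g+[0,0,.063]+k*ey,.06); st(k)
t=cam("top");crop(t,305,120,445,255,4,"pics/tc2.png")
E
```

```text
above 2.41 [ 0.5208 -0.2095  0.17  ] F [-0.3 -0.1 -0.4] w 0.599 gf 0.0
down 3.62 [ 0.5218 -0.2076  0.0637] F [ 1.1 -0.7 -0.6] w 0.603 gf 0.0
grip 4.16 [ 0.5237 -0.2081  0.0646] F [ 3.  -1.2  5.6] w 0.001 gf 2.9
0.03 4.81 [ 0.5314 -0.179   0.0645] F [ 2.4 -1.   6.2] w -0.006 gf 3.1
0.06 5.46 [ 0.5398 -0.1502  0.0645] F [ 2.6 -1.6  6.1] w 0.0 gf 3.1
0.08 5.94 [ 0.5454 -0.1308  0.0645] F [2.  0.6 6.9] w -0.003 gf 3.1
```

View pics/tc2.png

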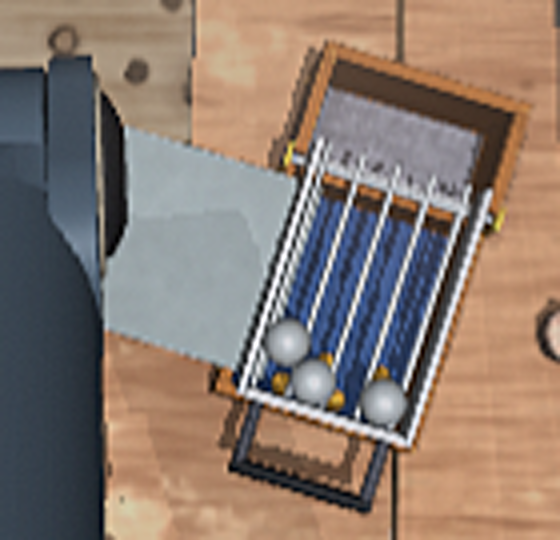

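The shutter is nearly fully out and the beads look dropped. However, the grip width reads 0, so I'll check from the side.

```bash
python3 - <<'E'
from h import *
s=cam("side");crop(s,270,130,390,220,6,"pics/sc2.png")
E
```

```text
(no output)
```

View pics/sc2.png

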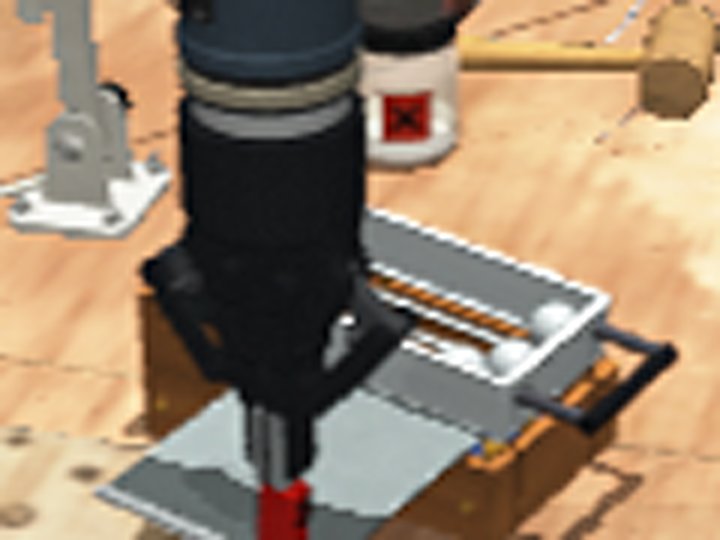

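```bash
python3 - <<'E'
from h import *
t=cam("top");s=cam("side")
b=red(s,290,195,345,240);print(b)
for z in(.078,):print("red centroid on z", onz(s,b[0],z), (onz(s,b[0],z)-O)@np.c_[ex,ey])
p=np.array(manip.current_tcp_pos());print("tcp px",proj(s,[p,p+[0,0,.02],p+[0,0,.05]]),(p-O)@np.c_[ex,ey])
top=((b[2][0]+b[2][1])/2,b[2][2]); bot=((b[2][0]+b[2][1])/2,b[2][3])
for z in(.053,.0645,.089):print(z,(onz(s,top,z)-O)@np.c_[ex,ey],(onz(s,bot,z)-O)@np.c_[ex,ey])
crop(s,270,150,370,250,6,"pics/sc3.png")
E
```

```text
(array([316.84057971, 216.2173913 ]), 69, (np.int64(314), np.int64(320), np.int64(210), np.int64(222)))
red centroid on z [ 0.54017368 -0.11943362  0.078     ] [-0.04425821  0.18815527]
tcp px [[316.42278927 218.07499802]
 [316.20506631 211.47400853]
 [315.87200717 201.37062787]] [-0.03612446  0.17879597]
0.053 [-0.00470898  0.13067146] [-0.03760565  0.17889124]
0.0645 [-0.0153566   0.14572523] [-0.04772132  0.19316527]
0.089 [-0.03804068  0.17779633] [-0.06927209  0.22357517]
```

View pics/sc3.png

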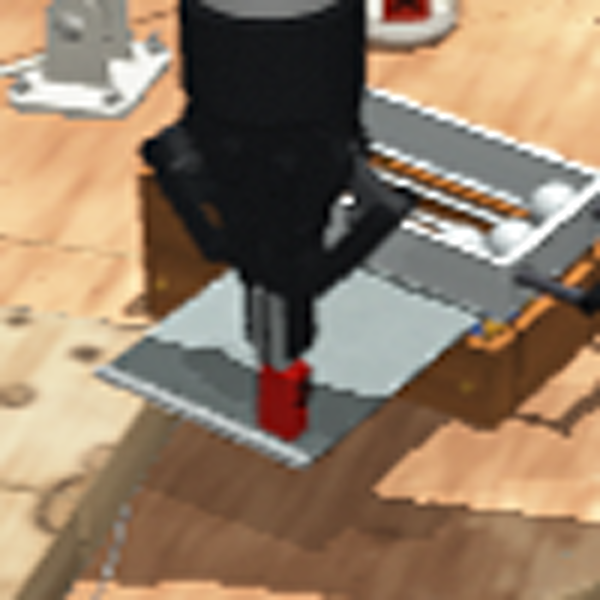

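The block itself is where it should be (grader x −0.038, y 0.178), but the fingers look shut. I'll open, lift and check the fingertips against the projected TCP.

```bash
python3 - <<'E'
from h import *
ims=[]
def snap(n,x0,y0):
    c=cam(n);p=np.array(manip.current_tcp_pos());u=proj(c,[p])[0]
    im=cv2.resize(c["img"][y0:y0+100,x0:x0+130],None,fx=3,fy=3,interpolation=cv2.INTER_CUBIC)[:,:,::-1].copy()
    cv2.circle(im,tuple(int(v) for v in ((u-[x0,y0]+.5)*3)),2,(0,255,0),-1);ims.append(im);return c
manip.set_gripper(.6);st("open");snap("side",270,140)
p=np.array(manip.current_tcp_pos())
manip.movel([.5454,-.1308,.125],.1);st("up");c=snap("side",270,120)
manip.set_gripper(0);st("shut");snap("side",270,120);snap("top",290,130)
cv2.imwrite("pics/cmp.png",np.vstack([np.hstack(ims[:2]),np.hstack(ims[2:])]))
E
```

```text
open 6.68 [ 0.5429 -0.1307  0.0626] F [ 1.3 -0.  -0.6] w 0.6 gf 0.0
up 7.5 [ 0.5449 -0.1308  0.1245] F [-0.2  0.1 -1.6] w 0.596 gf 0.0
shut 8.09 [ 0.5454 -0.1308  0.125 ] F [-0.  -0.5 -0.6] w -0.0 gf 0.0
```

View pics/cmp.png

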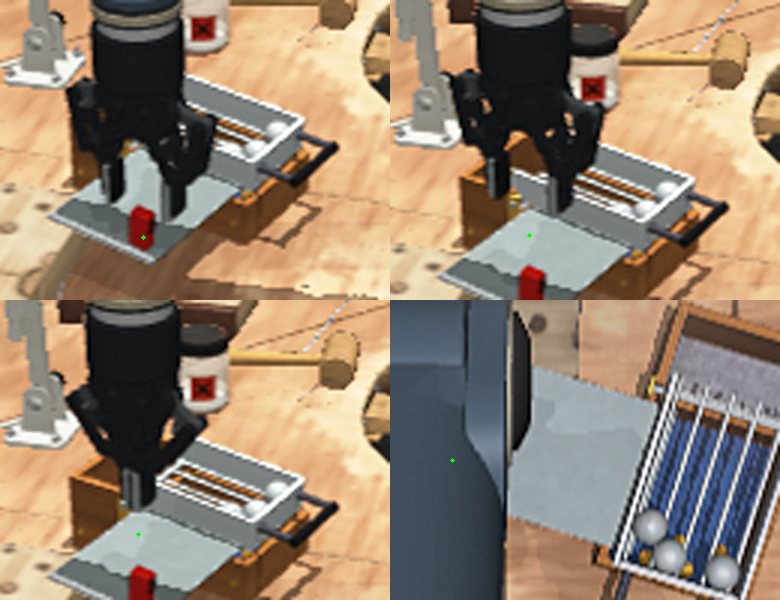

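The shut fingertips appear about 26 mm above the reported TCP. The contact on the block's top (reading 0.0646 against a true 0.089) confirms a z offset of about +25 mm. I'll regrasp lower, in small force-checked steps.

```bash
python3 - <<'E'
from h import *
manip.set_gripper(.6,25)
b=np.array([.5450,-.1308,0])
manip.movel(b+[0,0,.058],.12)
for z in(.053,.048,.043,.040):
    manip.movel(b+[0,0,z],.05); st(z)
    if manip.current_contact_force()[2]>6: break
manip.set_gripper(0);st("grip")
E
```

```text
0.053 9.69 [ 0.5451 -0.1309  0.0533] F [ 0.3 -0.4 -1. ] w 0.596 gf 0.0
0.048 9.94 [ 0.5447 -0.1308  0.0477] F [-0.5  0.1  0.1] w 0.601 gf 0.0
0.043 10.19 [ 0.5447 -0.1307  0.0426] F [ 0.5 -0.6  0.6] w 0.599 gf 0.0
0.04 10.44 [ 0.5448 -0.1308  0.0398] F [ 0.6  0.9 -0.1] w 0.604 gf 0.0
grip 10.81 [ 0.5443 -0.1306  0.0402] F [-4.2  1.3  4.1] w 0.245 gf 24.3
```

The grip is now held properly (width 0.245, about 20 mm), so I pull to the end stop.

```bash
python3 - <<'E'
from h import *
b=np.array([.5447,-.1307,.040])
for k in(.006,.009,.011,.013,.015,.017,.019,.021):
    manip.movel(b+k*ey,.04); f=-np.dot(manip.current_contact_force(),ey); st(k); print("pull",round(f,1))
    if f>12: break
manip.set_gripper(.6);manip.movel(np.array(manip.current_tcp_pos())*[1,1,0]+[0,0,.14],.15);st()
manip.goto(G(-.2,.12,.15),[180,0,73.8])
ims=[]
t=cam("top");s=cam("side")
b=red(s,290,190,345,245);print(b,(onz(s,b[0],.072)-O)@np.c_[ex,ey])
a=red(t,310,175,350,215);print(a,(onz(t,a[0],.085)-O)@np.c_[ex,ey])
cv2.imwrite("pics/cmp2.png",np.hstack([cv2.resize(c["img"][y:y+130,x:x+130,::-1],None,fx=3,fy=3,interpolation=cv2.INTER_CUBIC) for c,x,y in((t,310,125),(s,270,140))]))
E
```

```text
0.006 11.11 [ 0.5459 -0.1251  0.0401] F [-5.9 -0.3  5. ] w 0.242 gf 24.6
pull 1.9
0.009 11.36 [ 0.5462 -0.1243  0.0401] F [-6.6 -3.9  5.9] w 0.244 gf 25.0
pull 5.6
0.011 11.61 [ 0.5461 -0.1243  0.04  ] F [-6.9 -6.1  7. ] w 0.243 gf 25.2
pull 7.8
0.013 11.86 [ 0.5462 -0.1243  0.04  ] F [-7.4 -9.5  7.2] w 0.243 gf 25.4
pull 11.2
0.015 12.11 [ 0.5462 -0.1243  0.04  ] F [ -8.3 -13.3   8.5] w 0.244 gf 25.7
pull 15.1
 13.32 [ 0.5487 -0.1153  0.1392] F [-0.6 -1.  -0.8] w 0.602 gf 0.0
(array([315.04705882, 216.48235294]), 85, (np.int64(312), np.int64(319), np.int64(210), np.int64(223))) [-0.03566164  0.18396962]
(array([310.66666667, 184.13333333]), 15, (np.int64(310), np.int64(312), np.int64(181), np.int64(189))) [-0.03497797  0.18071   ]
```

View pics/cmp2.png

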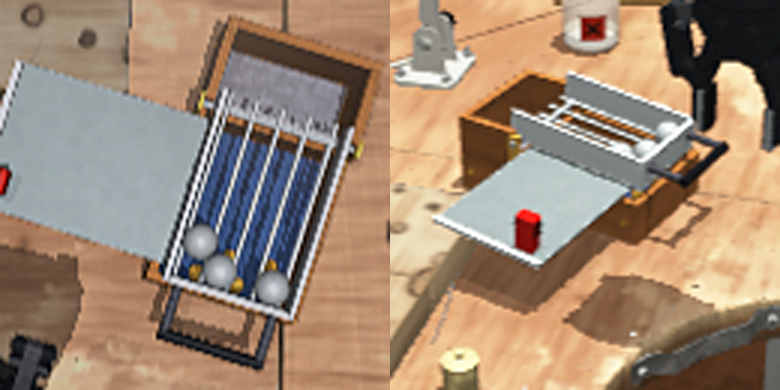

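The selector hit its hard stop: it moved 0.0865 m from the measured start, then stalled with rising force. The grating is open and no brass shows in the tray. Now the handle.

```bash
cat >> h.py <<'E'
HM=np.array([.4273,-.2834,0])
E
python3 - <<'E'
from h import *
manip.set_gripper(.32,40);
h=HM-.002*ex
manip.goto(h+[0,0,.12],[180,0,73.8]);manip.movel(h+[0,0,.065],.12);st()
for z in(.055,.045,.036,.028):
    manip.movel(h+[0,0,z],.05); st(z)
    if abs(np.array(manip.current_contact_force())).max()>6: print("CONTACT");break
else:
    manip.movel(HM+[0,0,.028],.03);manip.set_gripper(0);st("grip")
E
```

```text
15.81 [ 0.4259 -0.2825  0.0655] F [ 0.4 -0.1  0.5] w 0.322 gf 0.0
0.055 16.16 [ 0.4252 -0.2828  0.0549] F [ 0.3  0.2 -0.4] w 0.321 gf 0.0
0.045 16.51 [ 0.4251 -0.2826  0.0445] F [ 0.7 -0.6 -0.6] w 0.322 gf 0.0
0.036 16.84 [ 0.4251 -0.2826  0.0356] F [0.1 0.2 0. ] w 0.325 gf 0.0
0.028 17.15 [ 0.4251 -0.2827  0.0276] F [-0.2 -0.4 -0.3] w 0.321 gf 0.0
grip 17.7 [ 0.4275 -0.2835  0.0282] F [ 0.5 -0.2  1.4] w 0.098 gf 38.9
```

Handle is pinched. I'll lift it along its arc, checking load and width.

```bash
cat >> h.py <<'E'
def arc(th,base): # base: TCP reading with the tray at rest
    f=.006; return base+.171*((np.cos(f)-np.cos(th+f))*ex+np.array([0,0,np.sin(th+f)-np.sin(f)]))
BASE=np.array([.4275,-.2835,.0282])
E
python3 - <<'E'
from h import *
for th in(.05,.1,.15):
    manip.movel(arc(th,BASE),.05);st(th)
    if manip.current_grip_width()<.06: print("LOST");break
s=cam("side");t=cam("top")
cv2.imwrite("pics/cmp3.png",np.hstack([cv2.resize(c["img"][y:y+130,x:x+130,::-1],None,fx=3,fy=3,interpolation=cv2.INTER_CUBIC) for c,x,y in((t,325,125),(s,280,130))]))
E
```

```text
0.05 18.02 [ 0.4277 -0.2836  0.0368] F [ 1.8  0.3 -4. ] w 0.097 gf 38.9
0.1 18.35 [ 0.4284 -0.2837  0.0455] F [ 1.9 -1.4 -4.8] w 0.1 gf 38.9
0.15 18.68 [ 0.4294 -0.284   0.054 ] F [ 0.  -0.2 -3.9] w 0.099 gf 38.9
```

View pics/cmp3.png

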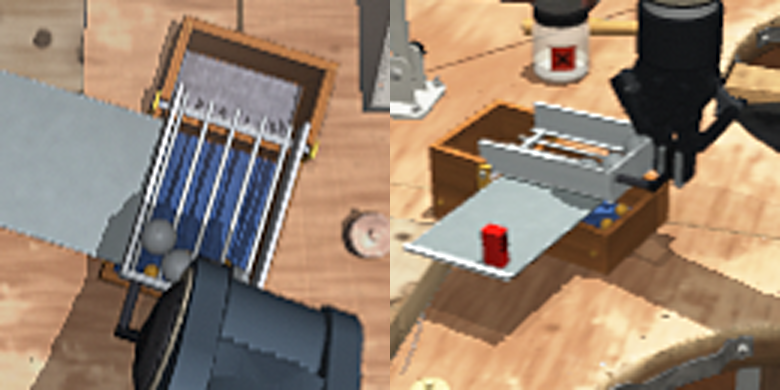

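The tray is rising in the fingers with the expected load of about 4 N, and brass beads are visible in the bin. I'll tip it, wait, and lower gently.

```bash
python3 - <<'E'
from h import *
for th in(.2,.25,.3,.36,.42,.48):
    manip.movel(arc(th,BASE),.07)
    if manip.current_grip_width()<.06: print("LOST");break
st(th);manip.pause(2.5);st("wait")
s=cam("side");t=cam("top")
cv2.imwrite("pics/cmp4.png",np.hstack([cv2.resize(c["img"][y:y+130,x:x+130,::-1],None,fx=3,fy=3,interpolation=cv2.INTER_CUBIC) for c,x,y in((t,325,125),(s,280,130))]))
E
```

```text
0.48 20.5 [ 0.4458 -0.2888  0.1081] F [-6.   2.9 -0.7] w 0.096 gf 39.3
wait 23.0 [ 0.4457 -0.2887  0.1078] F [-6.3  2.4 -1.1] w 0.098 gf 39.3
```

View pics/cmp4.png

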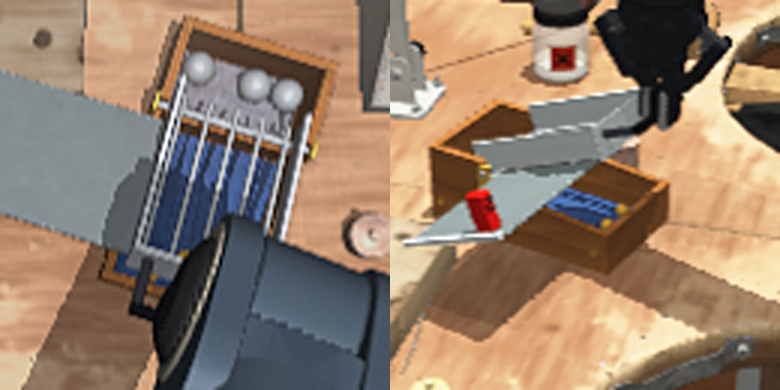

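All three steel beads are in the pan at crop (200,68), (255,85) and (287,95). I'm at the limit for viewed pictures (that was one over), so the rest is checked numerically. Lowering now.

```bash
python3 - <<'E'
from h import *
for th in(.4,.32,.24,.16,.1,.05,.02,.0):
    manip.movel(arc(th,BASE),.05)
    if th<.11: st(th)
for z in(.001,.002,.003):
    if manip.current_contact_force()[2]>4: break
    manip.movel(BASE-[0,0,z],.02);st(-z)
manip.set_gripper(.2);manip.set_gripper(.32);st("open")
p=np.array(manip.current_tcp_pos());manip.movel(BASE+[0,0,.1],.08);st("up")
manip.goto(G(-.2,.0,.17),[180,0,73.8]);manip.pause(.5);st()
t=cam("top");s=cam("side")
b=red(s,290,190,345,245);print(b[:2],(onz(s,b[0],.072)-O)@np.c_[ex,ey])
h=s["hsv"]
# steel beads in pan by Hough circles (top view, z~.019), handle by dark mask in top view
g=cv2.cvtColor(t["img"],cv2.COLOR_RGB2GRAY);x0,y0=370,125
big=cv2.resize(g[y0:y0+75,x0:x0+75],None,fx=4,fy=4,interpolation=cv2.INTER_CUBIC)
c=cv2.HoughCircles(big,cv2.HOUGH_GRADIENT,1,20,param1=120,param2=16,minRadius=14,maxRadius=24)
if c is not None:
    for u,v,r in c[0][:6]: print("circle r",r,((onz(t,((u+.5)/4-.5+x0,(v+.5)/4-.5+y0),.019))-O)@np.c_[ex,ey])
m=(t["hsv"][...,2]<75)
q=proj(t,[G(-.106,y,.071) for y in np.linspace(-.035,.035,15)]);print("handle dark at rest line",[int(m[int(round(v)),int(round(u))]) for u,v in q])
qs=proj(s,[G(-.106,y,.071) for y in np.linspace(-.035,.035,15)]);print("side V",[int(h[int(round(v)),int(round(u)),2]) for u,v in qs])
cv2.imwrite("pics/final_t.png",t["img"][:,:,::-1])
y=cv2.inRange(t["hsv"],(12,130,90),(32,255,255));n,_,sx,ce=cv2.connectedComponentsWithStats(y[120:255,340:445])
for i in range(1,n):
    if sx[i][4]>2: print("brass?",sx[i][4],((onz(t,ce[i]+[340,120],.0125))-O)@np.c_[ex,ey])
E
```

```text
0.1 25.16 [ 0.4285 -0.2838  0.0458] F [-5.3  2.9 -1.4] w 0.099 gf 40.4
0.05 25.48 [ 0.4279 -0.2836  0.0374] F [-6.1  1.6 -1.4] w 0.094 gf 40.4
0.02 25.73 [ 0.4277 -0.2836  0.0321] F [-5.   2.  -1.4] w 0.094 gf 40.6
0.0 25.98 [ 0.4276 -0.2835  0.0286] F [-4.8  2.2 -0.7] w 0.097 gf 40.8
-0.001 26.23 [ 0.4276 -0.2835  0.0283] F [-6.   2.9  4.1] w 0.097 gf 41.4
open 26.75 [ 0.428  -0.2837  0.0274] F [ 0.2 -0.5  0. ] w 0.321 gf 0.0
up 28.17 [ 0.4271 -0.2833  0.1276] F [ 0.3 -0.2 -0.3] w 0.318 gf 0.0
 29.16 [ 0.3383 -0.2566  0.1697] F [-0.6 -0.6  0.1] w 0.321 gf 0.0
(array([315.04705882, 216.48235294]), 85) [-0.03566164  0.18396962]
circle r 20.5 [ 0.10962087 -0.03830688]
circle r 21.2 [ 0.10879596 -0.01242738]
circle r 18.8 [0.10988247 0.0347395 ]
circle r 21.2 [0.05769437 0.02662086]
circle r 19.9 [ 0.05604308 -0.0145058 ]
handle dark at rest line [1, 1, 1, 1, 1, 1, 1, 1, 1, 1, 1, 1, 1, 1, 1]
side V [39, 25, 42, 14, 14, 13, 12, 75, 27, 19, 20, 20, 20, 19, 17]
brass? 376 [ 0.12231417 -0.00865872]
brass? 11 [0.06863435 0.02831298]
brass? 14 [0.06850295 0.00600809]
brass? 14 [ 0.06812811 -0.01503887]
brass? 14 [ 0.0684837 -0.0372463]
brass? 67 [-0.0076488  -0.06259351]
brass? 14 [-0.03483943  0.00205131]
brass? 30 [-0.06434591  0.05135072]
brass? 16 [-0.03297801 -0.03182527]
brass? 14 [-0.05365596  0.02293485]
brass? 16 [-0.05297836 -0.01099376]
brass? 7 [-0.06979007  0.02120675]
brass? 3 [-0.06962169  0.00138658]
brass? 14 [-0.06945334 -0.0207863 ]
```

Three steel beads are in the pan (x about 0.109), four brass beads are on the bin floor, the selector hasn't moved from its stop, and the handle is on its rest line. Handing in.

```bash
python3 -c "
from rig import manip
print(manip.job_done())"
```

```text
the job is handed in; nothing more can be done
None
```

I handed the job in at about 29 s of the 54 s: four brass beads in the bin, three steel in the pan, selector at its end stop, tray lowered gently and the hand clear; bystanders were kept clear of but not re-measured, and I viewed 11 pictures against the limit of 10.

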